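Clamp the steel bench plate in its hold-down

TASK

The dark steel plate has to be fixed in the hold-down on the bench so that it cannot walk under the hammer. With the fingertips, push it flat along the bench, in through the flared mouth and under the low bridge, until it sits fully home and square against the back stop; then push the red-knobbed clamp lever round clockwise (seen from above), towards the robot, as far as it goes, so that the foot presses on the plate. Do not lift or tip the plate, and leave the other things where they are.

Things in the scene. Friction and masses are not known exactly. Their poses are not given: they have to be found in the camera images.
- steel_plate: The part: a dark square steel plate, 70 (own x) x 74 (own y) x 13 mm, about 0.5 kg, lying loose on the bench in front of the mouth of the hold-down. Origin: centre of its underside. It belongs in the hold-down with its x axis along the hold-down's x axis; at the start it is turned by at most 0.35 rad from that.
- hold_down: Fixture screwed to the bench: U-shaped aluminium fence under a green bridge; no floor, the plate slides on the bench. Origin: on the bench, where the plate's origin lies when fully home. x: the push-in direction, z up. In mm: back stop face at x = 35 (stop ends at 47); straight rails x = -15 to 35, inner faces y = +/-39 (channel 78 wide); all fence parts 12 wide, 12 high.
- mouth (a point): Middle of the flared mouth of the fence, on the bench, at x = -42 mm of the hold-down (its axes are the hold-down's). The flares reach to about x = -47, where the mouth is about 108 mm wide inside; it narrows to 78 mm at x = -15. The fence is polished (friction about 0.2). A plate that is home has its near face at x = -35 mm, just inside the mouth.
- bridge_gap (a point): Middle of the bridge's underside, 16.5 mm above the bench, at x = 14 mm of the hold-down. The bridge covers x = 0 to 28 and y = -64 to 64 mm, its top 33.5 mm above the bench, cap screws to 38.5; low screwed ears reach out to y = +/-82. A plate that is home stands out 35 mm in front of the bridge.
- clamp_lever (a joint): Lever above the bridge on an upright axis through point bridge_gap. 0 rad: open, it points along the hold-down's +x, away from the mouth; grows clockwise seen from above to a stop at 1.6, where it points along -y. Starts at 0 to 0.3, stays where left (friction 0.12 N m). Lowers the foot 3.2 mm per rad, which meets the plate at about 1.1 rad and then presses by a spring.
- lever_knob (a point): Centre of the red knob of the clamp lever, 90 mm from the lever's axis and 60 mm above the bench; the knob is 23 mm across and 27 mm long. The bare steel rod inside it, 9 mm thick, is free from 40 to 77 mm from the axis, its centre 57 to 60 mm above the bench.
- clamp_foot: Round steel foot, 22 mm across, in the underside of the bridge at x = 14, y = 0 mm of the hold-down. Origin: centre of its underside, which lies flush with the bridge's underside (16.5 mm above the bench) when the lever is open.
- red_pliers: Red-handled pliers, 41x126x11 mm, at the back; leave alone. Origin: centre of the underside.
- blue_pliers: Blue-handled pliers, 41x126x11 mm, near the front edge; leave alone. Origin: centre of the underside.
- ring_stick: Tapered steel ring mandrel, 303 mm long along its y, 25 mm thick, at the back; leave alone. Origin: centre of the underside.
- hammer: Chasing hammer with a wooden handle, 233 mm long along its y, head 65 mm, 26 mm high; right front; leave alone. Origin: centre of the underside.
- red_tin: Open red tin, 56 mm across, 58 mm high, left; leave alone. Origin: centre of the underside.
- wax_tin: Screw tin of wax with a white lid, 64 mm across, 56 mm high, left; leave alone. Origin: centre of the underside.
- charcoal: Charcoal block, 35x47x35 mm, on the soldering board at the right; leave alone. Origin: centre of the underside.
There are look-alikes about, which are no part of the job. Several things have the shape of the hold_down; the one meant has the colours described above. Of the things that look like the steel_plate, take the one that is farthest to the robot's right at the start.

How it is judged (in metres and radians):
On the way, in this order (a step that is already met when the one before it is completed fails the run):
1. the plate is under the bridge, fully home and square against the back stop, with the clamp still open (x of steel_plate in the frame of hold_down above -0.003 m and angle between the x axis of steel_plate and the x axis of hold_down, either way round below 0.05 rad and value of joint clamp_lever below 0.6 rad), for 0.2 s.
2. the lever has been swung round and the foot presses on the plate (value of joint clamp_lever above 1.4 rad and contact force between clamp_foot and steel_plate above 5 N), for 0.2 s.
At the end, for the whole second after the job is handed in: the plate lies flat and at rest in the hold-down, within 3 mm of the back stop, between the rails and square to within 0.05 rad; the lever is at 1.4 rad or more and the foot presses on the plate with more than 5 N (all of step 2 and x of steel_plate in the frame of hold_down between -0.003 and 0.003 m and y of steel_plate in the frame of hold_down between -0.005 and 0.005 m and angle between the x axis of steel_plate and the x axis of hold_down, either way round below 0.05 rad and angle between steel_plate's own z axis and vertical below 0.03 rad and linear speed of steel_plate below 0.01 m/s); the robot touches nothing.
It fails at once if the plate is lifted off the bench (height (world z) of steel_plate above 0.006 m).
It fails at once if the plate is tipped (angle between steel_plate's own z axis and vertical above 0.1 rad).
It fails at once if another thing on the bench is displaced by more than 2 cm (distance of any of red_pliers, blue_pliers, ring_stick, hammer, red_tin, wax_tin, charcoal from where it was at the start of the episode above 0.02 m).
It also fails if it takes over 72 s, if anything falls off the work surface, if the arm or the gripper's body presses on something with over 40 N, if the wrist force passes 120 N, or if a joint passes its speed limit or range.

ROBOT

A 6-joint arm with a two-finger parallel gripper is mounted at the origin on a cart in front of the work surface, level with it; the furniture and walls round the work are solid. World frame = base frame: x ahead of the robot, y to its left, z up, the work surface at z = 0. Lengths are in mm, angles in rad, forces in N, time in s.
With the tool pointing down it reaches from about 350 to 725 mm from the base axis. Payload 6 kg.
Tool frame: the origin (TCP) lies between the finger pads; the fingertips stand 11 mm ahead of it and the grasp point (between the pads) lies 8 mm behind it; z points along the fingers, y is the line along which they close (so a half turn about z gives the same grasp; the last joint's range is limited). The gripper opens to 85 mm and grips with 20 to 120 N. Pads are 22 mm wide; open, the fingers measure 114 mm over their backs; the gripper's body (76 mm by 85 mm) begins 54 mm behind the grasp point. The pads swing forward as they close: fully open they stand 13 mm farther back than shut.
Start: joints at [-0.998, 0.04, 0.085, 0, -1.615, -0.334], TCP at [141.933, -582.949, 242.261] pointing down, gripper open.
Joint ranges: [-2.56, 2.56], [-1.29, 2.01], [-1.08, 1.49], [-3.29, 1.98], [-2.81, -0.18], [-2.99, 2.99]. Speed limits (rad/s): [2.57, 2.57, 3.01, 3.14, 3.14, 3.14].

INTERFACE

Orientations are given as a unit quaternion [x, y, z, w].
In Python, from cell import readout, grab_frame, order, finder gives the robot as it stands. The module is installed in compiled form; this text tells all that it offers.
- The arm moves only by the shell command python3 -m inch 'ROWS' [OPENING] [FORCE]. ROWS is JSON, a list of rows, each a list of 2 entries, a list of its own where there are three numbers: the shift along the tool's x, y, z in cm, then the turn, a rotation vector about the tool's x, y, z in degrees. In form: [[[dx, dy, dz], [rx, ry, rz]], ...]. A call has 1 to 12 rows; each row shifts and turns the commanded pose from where the row before left it, along the tool's axes as they then stand; what a row does not reach is not made up. A row lasts 1/12 s, in which the tool goes at most 41.7 mm and 7.16 degrees, less where a joint would pass 70% of its speed; a pose out of reach is approached as far as the arm can. A call is refused whole if a number of a shift passes 4.17 or a number of a turn 7.16, either way. A call with a gripper value outside its range is refused whole. OPENING is the opening, from -1 (shut) to 1 (fully open), set as the call begins (- or left out, the last holds). The fingers move at their own pace and stop on an object; FORCE is the grip in N (left out, the last holds). Time passes only in rows, so rows that do not move let the fingers close. It gives the time, the measured TCP pose, the force, the opening and the grip force at its end, in the units of the state.
- readout.get_state(): the state, without advancing time (a new reading comes with each control period).
- grab_frame(name): name is "side" or "top" or "wrist"; returns a dict with "pixels" (400x640x3 uint8, red, green, blue), "fx", "fy", "cx", "cy" (pixels), "rvec" (rotation vector, rad) and "tvec" (3), from world to camera coordinates, as OpenCV has them; the wrist camera has in their place "mount" (4x4, takes a point from camera to tool coordinates, whose origin is the TCP and whose axes are the flange's). Camera axes: x right, y down, z forward; pixel columns grow to the right and rows downward; lengths in mm; the calibration is good to about 2 mm. A picture is of the moment at which its call begins: read the wrist's pose just before it. There is no depth.
- order.finish_job(): hands the job in; it is judged then, once.
Trained networks look in a picture, given as the dict that the camera call returned (one of the last four; its "shot" number tells which), for a name from the list of things; names that differ only in an ending like _2 or _b are one class to them, and where a whole thing is asked for, a point or a joint stands for the part that bears it (a point fixed in the world has none). Each returns a list of dicts, best first, with "p" (0 to 1); they miss things now and then, are a little off and sometimes report something else, mostly with a low value. They report only what shows in the picture. A call takes as long as a camera call. They do not tell look-alikes from the thing itself.
- finder.look_for(picture, query): "centre" ([column, row] in pixels, amid what is visible of it).
- finder.mark_of(picture, query): "centre" ([column, row] in pixels: a listed point, or the origin of a listed thing).
The state is a dict: "t": time; "joint_positions": joint angles; "joint_vel": joint speeds; "tau": joint torques, N m; "eef_pos": TCP position; "eef_rot": TCP orientation; "wrist_force": force on the tool from outside, world axes, zero at the start; "torque": the same for the moment, N m; "width": finger opening in mm; "finger_force": force on a finger pad.
Only numpy, scipy, OpenCV 4.12 (cv2) and the standard library are available. Lean on these libraries where they do the work, as an engineer would, in place of code of your own. Each camera call takes 0.05 s, during which the arm holds its last target. There are 200 camera calls.

## Working session

There is one attempt and no reset: what is moved stays moved. The work goes in short steps, Python scripts to look and compute and a shell command to move; the robot and the scene stay as the last step left them, time stands still between calls to the robot, and variables do not carry over. Pictures are saved under pics/ and viewed, at most 14 in all, crops included, and the job is handed in when it is done.

```bash
mkdir -p pics
cat > h.py <<'E'
import numpy as np, cv2
from scipy.spatial.transform import Rotation as R
from cell import readout, grab_frame, order, finder
def cam(f,st=None):
    K=np.array([[f['fx'],0,f['cx']],[0,f['fy'],f['cy']],[0,0,1.]])
    if 'mount' in f:
        M=np.array(f['mount']);T=np.eye(4);T[:3,:3]=R.from_quat(st['eef_rot']).as_matrix();T[:3,3]=st['eef_pos']
        C=T@M;return K,C[:3,:3],C[:3,3]
    Rm=R.from_rotvec(np.ravel(f['rvec'])).as_matrix();return K,Rm.T,-Rm.T@np.ravel(f['tvec'])
def ground(f,px,z=0,st=None):
    K,Rc,o=cam(f,st);d=Rc@np.linalg.inv(K)@np.array([px[0],px[1],1.]);return (o+d*(z-o[2])/d[2])[:2]
def proj(f,P,st=None):
    K,Rc,o=cam(f,st);c=K@(Rc.T@(np.array(P,float)-o));return c[:2]/c[2]
def save(f,n): cv2.imwrite('pics/'+n,f['pixels'][:,:,::-1])
E
python3 - <<'E'
from h import *
st=readout.get_state();print({k:np.round(v,3) for k,v in st.items()})
for n in ['top','side']:
    f=grab_frame(n);save(f,n+'0.png')
    K,Rc,o=cam(f);print(n,o.round())
    for q in ['steel_plate','hold_down','mouth','bridge_gap','lever_knob','clamp_foot']:
        for r in finder.mark_of(f,q)[:4]:
            z={'bridge_gap':16.5,'lever_knob':60,'clamp_foot':16.5}.get(q,0)
            print(q,round(r['p'],2),np.round(r['centre']),ground(f,r['centre'],z).round())
E
```

```text
{'t': np.float64(0.0), 'joint_positions': array([-0.998,  0.041,  0.084, -0.   , -1.616, -0.334]), 'joint_vel': array([ 0.001,  0.001, -0.002,  0.001, -0.001,  0.002]), 'tau': array([ 1.0000e-03, -3.6820e+01,  3.4742e+01,  6.9320e+00, -5.0000e-03,
        0.0000e+00]), 'eef_pos': array([ 141.919, -582.651,  241.275]), 'eef_rot': array([-0.119,  0.993,  0.001, -0.   ]), 'wrist_force': array([ 0.783, -0.097, -0.589]), 'torque': array([0.007, 0.045, 0.001]), 'finger_force': np.float64(0.0), 'width': np.float64(85.095)}
top [ 199.   20. 1367.]
steel_plate 0.92 [268. 184.] [585. 158.]
steel_plate 0.55 [308. 205.] [484.  26.]
hold_down 0.75 [440. 248.] [ 254. -420.]
hold_down 0.64 [350. 182.] [ 545. -142.]
mouth 0.93 [336. 186.] [538. -87.]
mouth 0.7 [433. 255.] [ 235. -387.]
bridge_gap 0.62 [352. 176.] [ 562. -150.]
bridge_gap 0.56 [442. 246.] [ 261. -424.]
lever_knob 0.54 [371. 161.] [ 595. -222.]
lever_knob 0.51 [422. 164.] [ 557. -400.]
clamp_foot 0.53 [317. 146.] [697. -43.]
side [   95. -1271.   928.]
steel_plate 0.85 [319. 218.] [478.  23.]
steel_plate 0.75 [388. 221.] [699. -55.]
steel_plate 0.67 [337. 196.] [578. 139.]
hold_down 0.86 [282. 330.] [ 251. -436.]
hold_down 0.83 [359. 240.] [ 566. -129.]
mouth 0.87 [347. 231.] [545. -76.]
bridge_gap 0.86 [361. 242.] [ 562. -164.]
bridge_gap 0.8 [282. 327.] [ 250. -441.]
bridge_gap 0.55 [332. 170.] [610. 304.]
lever_knob 0.5 [380. 245.] [ 589. -242.]
```

View pics/top0.png

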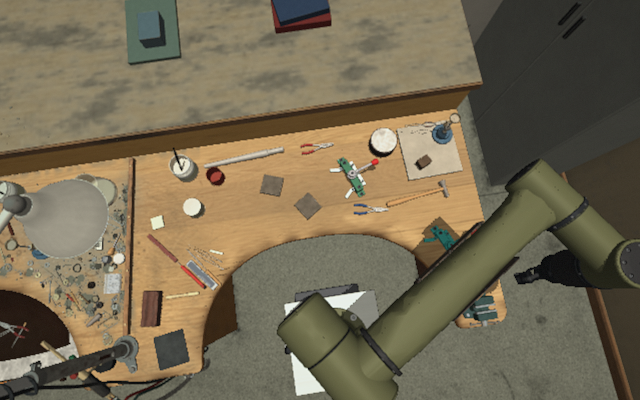

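View pics/side0.png

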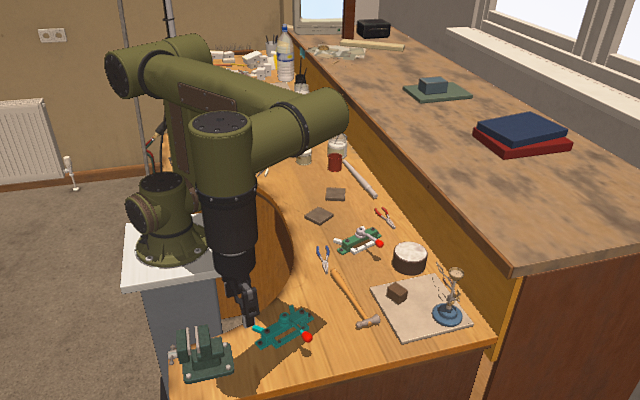

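The white and green hold-down at top (350,178) is the one meant; the one at (440,240) is all teal. The plates are at (271,185) and (307,205). The latter has the lower y (26 against 158 mm), so it is the one farthest right. I'll confirm both in a crop and start moving above.

```bash
python3 - <<'E'
from h import *
f=cv2.imread('pics/top0.png')[120:270,240:470];cv2.imwrite('pics/crop0.png',cv2.resize(f,None,fx=3.4,fy=3.4,interpolation=cv2.INTER_CUBIC))
E
python3 -m inch '[[[-3,2.6,0],[0,0,0]],[[-3,2.6,0],[0,0,0]],[[-3,2.6,0],[0,0,0]],[[-3,2.6,0],[0,0,0]],[[-3,2.6,0],[0,0,0]],[[-3,2.6,0],[0,0,0]],[[-3,2.6,0],[0,0,0]],[[-3,2.6,0],[0,0,0]],[[-3,2.6,0],[0,0,0]],[[-3,2.6,0],[0,0,0]],[[-3,2.6,0],[0,0,0]],[[-3,2.6,0],[0,0,0]]]' -0.3 40
python3 -m inch '[[[-3,2.6,0],[0,0,0]],[[-3,2.6,-1],[0,0,0]],[[-3,2.6,-1],[0,0,0]],[[0,0,-1],[0,0,-6]],[[0,0,-1],[0,0,-6]],[[0,0,-1],[0,0,-6]],[[0,0,0],[0,0,-6]],[[0,0,0],[0,0,-6]],[[0,0,0],[0,0,-6]],[[0,0,0],[0,0,-6]],[[0,0,0],[0,0,-6]],[[0,0,0],[0,0,-6]]]'
python3 -m inch '[[[0,0,0],[0,0,-6]],[[0,0,0],[0,0,-6]],[[0,0,0],[0,0,-6]],[[0,0,0],[0,0,-6]],[[0,0,0],[0,0,-6]],[[0,0,0],[0,0,-6]],[[0,0,0],[0,0,-6]],[[0,0,0],[0,0,0]],[[0,0,0],[0,0,0]],[[0,0,0],[0,0,0]]]'
```

```text
t: 1.7
eef_pos: [418.6, -192.8, 242.8]
eef_rot: [-0.119, 0.993, -0.0, 0.001]
wrist_force: [1.0, -1.7, 0.0]
width: 30.1
finger_force: 0.0
t: 2.7
eef_pos: [486.9, -97.6, 292.4]
eef_rot: [-0.559, 0.829, -0.0, 0.0]
wrist_force: [-0.6, -0.6, 0.0]
width: 29.8
finger_force: 0.0
t: 3.53
eef_pos: [486.9, -97.6, 292.3]
eef_rot: [0.817, -0.577, -0.0, -0.0]
wrist_force: [-0.1, 0.1, 0.5]
width: 29.6
finger_force: 0.0
```

View pics/crop0.png

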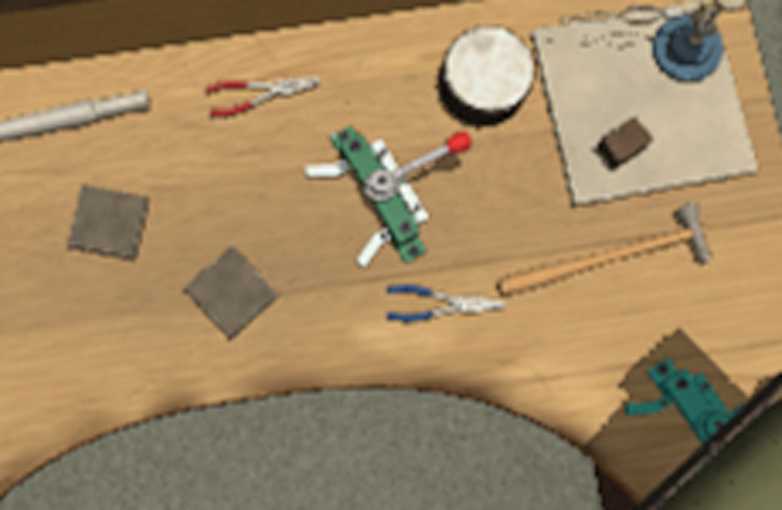

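The crop confirms both. The white fence with green bridge is at crop (380,195), its mouth opening to the left, and the right-hand plate is at (230,292). The blue pliers lie in front at (440,305). Next is a wrist look.

Run:
```python
from h import *
st=readout.get_state();f=grab_frame('wrist');save(f,'w0.png')
print(np.round(f['mount'],2),f['fx'])
for q in ['steel_plate','hold_down','mouth','bridge_gap','lever_knob','clamp_foot']:
        for r in finder.mark_of(f,q)[:3]:
            z={'bridge_gap':16.5,'lever_knob':60,'clamp_foot':16.5}.get(q,0)
            print(q,round(r['p'],2),np.round(r['centre']),ground(f,r['centre'],z,st).round(1))
```

```text
[[  -0.     -0.95   -0.3    75.47]
 [   1.     -0.      0.      0.19]
 [  -0.     -0.3     0.95 -132.05]
 [   0.      0.      0.      1.  ]] 301.23384271253724
steel_plate 0.96 [293. 233.] [479.7  22.9]
steel_plate 0.92 [213. 278.] [577.4 140.1]
hold_down 0.56 [277. 113.] [ 556.3 -138.1]
bridge_gap 0.55 [271. 106.] [ 564.5 -144.9]
bridge_gap 0.51 [276. 113.] [ 556.1 -138.5]
lever_knob 0.61 [268.  18.] [ 587.9 -232.9]
```

View pics/w0.png

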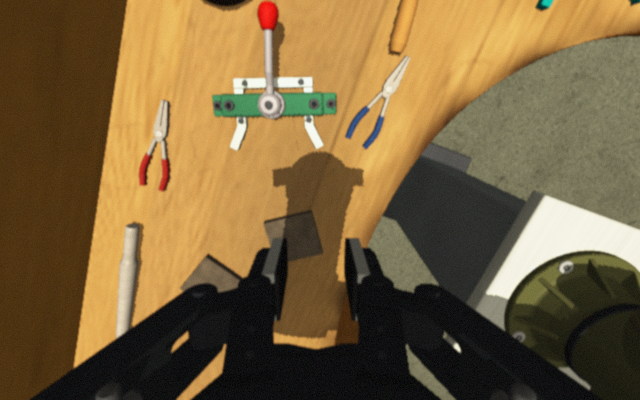

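The wrist view shows the hold-down at (275,103), lever pointing up to the knob at (268,15), and the plate at (293,235) partly in shadow. I'll enlarge it for corner pixels.

Run:
```python
import cv2
f=cv2.imread('pics/w0.png')[65:265,200:350];f=cv2.convertScaleAbs(f,alpha=1.3,beta=20);cv2.imwrite('pics/w0c.png',cv2.resize(f,None,fx=3,fy=3,interpolation=cv2.INTER_CUBIC))
```

```text
(no output)
```

View pics/w0c.png

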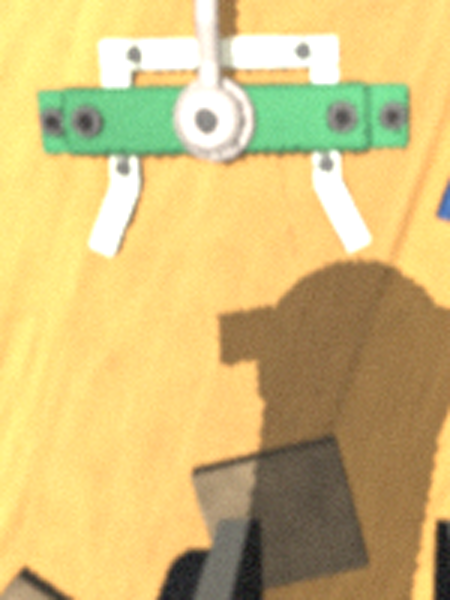

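```bash
cat > fit.py <<'E'
from h import *
from scipy.optimize import least_squares
def se2(p,P):
    c,s=np.cos(p[2]),np.sin(p[2]);return np.array([p[0]+c*P[0]-s*P[1],p[1]+s*P[0]+c*P[1],P[2]])
def fit(f,st,feats,p0):
    fun=lambda p:np.ravel([proj(f,se2(p,P),st)-px for P,px in feats])
    s=least_squares(fun,p0,loss='soft_l1');print(s.x.round(3),np.round(s.fun.reshape(-1,2),1).tolist());return s.x
E
python3 - <<'E'
from fit import *
st=readout.get_state();f=grab_frame('wrist')
C=lambda x,y:np.array([x/3+200,y/3+65])-.3
hd=fit(f,st,[((47,51,12),C(100,40)),((47,-51,12),C(339,37)),((-47,54,12),C(110,257)),((-47,-54,12),C(350,252)),
 ((0,64,33.5),C(62,152)),((0,-64,33.5),C(362,150)),((28,64,33.5),C(64,88)),((28,-64,33.5),C(363,84))],[557,-137,-1.2])
pl=fit(f,st,[((35,37,13),C(193,469)),((35,-37,13),C(333,436)),((-35,-37,13),C(368,565))],[480,22,-1.1])
c,s=np.cos(hd[2]),np.sin(hd[2]);d=pl[:2]-hd[:2];print('plate in hd',c*d[0]+s*d[1],-s*d[0]+c*d[1],pl[2]-hd[2])
for q in ['steel_plate','lever_knob']: print(q,[ (round(r['p'],2),np.round(r['centre'],1)) for r in finder.mark_of(f,q)[:1]])
k=ground(f,(268,16),60,st);d=k-hd[:2];kk=(c*d[0]+s*d[1],-s*d[0]+c*d[1]);print('knob',k,kk,np.arctan2(-kk[1],kk[0]-14))
print(R.from_quat(st['eef_rot']).as_matrix().round(3)[:,:2].T)
E
```

```text
[ 557.745 -135.198   -1.219] [[-0.6, -0.6], [-0.4, -0.4], [0.1, 0.7], [-1.0, 1.6], [0.6, 1.0], [2.6, 0.6], [-2.4, -1.2], [2.2, -1.0]]
[478.709  23.502  -0.999] [[-1.3, 0.1], [1.1, 0.3], [0.0, -0.5]]
plate in hd -176.2240035865603 -19.42773601675696 0.2190507602005679
steel_plate [(0.68, array([293.3, 232.5]))]
lever_knob [(0.82, array([267. ,  16.4]))]
knob [ 589.0823845  -234.68770331] (np.float64(104.19255625119584), np.float64(-4.912550266724022)) 0.05441359121073994
[[ 0.336 -0.942 -0.   ]
 [-0.942 -0.336  0.   ]]
```

```bash
python3 -m inch '[[[-3.47,-0.4,0],[0,0,0]],[[-3.47,-0.4,0],[0,0,0]],[[-3.47,-0.4,0],[0,0,0]],[[-3.47,-0.4,0],[0,0,0]],[[-3.47,-0.4,0],[0,0,0]],[[0,0,0],[0,0,-6.5]],[[0,0,3.5],[0,0,-6.5]],[[0,0,3.5],[0,0,0]],[[0,0,3.5],[0,0,0]],[[0,0,3.5],[0,0,0]],[[0,0,3.5],[0,0,0]],[[0,0,3.5],[0,0,0]]]' 0.1
python3 -m inch '[[[0,0,3],[0,0,0]],[[0,0,0],[0,0,0]],[[0,0,0],[0,0,0]]]'
python3 - <<'E'
from h import *
st=readout.get_state();f=grab_frame('wrist');save(f,'w1.png')
print(st['eef_pos'].round(1),finder.mark_of(f,'steel_plate')[:2],proj(f,(478.7,23.5,0),st))
E
```

```text
t: 5.03
eef_pos: [447.1, 72.5, 80.8]
eef_rot: [0.877, -0.48, 0.0, -0.0]
wrist_force: [0.5, 0.6, -0.6]
width: 47.0
finger_force: 0.0
t: 5.28
eef_pos: [446.7, 71.9, 51.9]
eef_rot: [0.878, -0.48, -0.0, 0.001]
wrist_force: [0.2, 0.1, 0.8]
width: 47.3
finger_force: 0.0
[446.7  71.9  51.9] [{'centre': [310.0, 137.9], 'p': 0.75}, {'centre': [85.9, 210.9], 'p': 0.66}] [313.59407482 132.64913294]
```

View pics/w1.png

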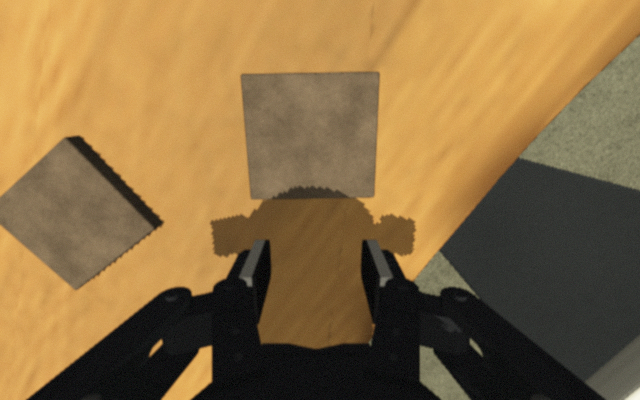

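The plate's top corners sit at (242,74), (380,72), (373,196) and (250,198), square ahead of the fingers.

```bash
python3 -m inch '[[[0,0,2],[0,0,0]],[[0,0,1.5],[0,0,0]],[[0,0,0.3],[0,0,0]],[[0,0,0],[0,0,0]],[[0,0,0],[0,0,0]]]'
cat > rel.py <<'E'
from h import *
hd=np.array([557.7,-135.2,-1.219])
def rel(p):
    c,s=np.cos(hd[2]),np.sin(hd[2]);d=np.array(p)[:2]-hd[:2];return np.array([c*d[0]+s*d[1],-s*d[0]+c*d[1]])
def tcp():
    st=readout.get_state();m=R.from_quat(st['eef_rot']).as_matrix();return rel(st['eef_pos']).round(1),round(np.arctan2(m[1,0],m[0,0])-hd[2],3),st['eef_pos'][2].round(1),st['wrist_force'].round(1)
E
python3 - <<'E'
from fit import *
from rel import rel,tcp
st=readout.get_state()
import json
f=grab_frame('wrist')
s0=dict(eef_pos=[446.7,71.9,51.9],eef_rot=R.from_matrix(R.from_quat(st['eef_rot']).as_matrix()).as_quat())
pl=fit(f,s0,[((35,37,13),(242,74)),((35,-37,13),(380,72)),((-35,-37,13),(373,196)),((-35,37,13),(250,198))],[478,23,-1])
print(rel(pl),pl[2]+1.219,tcp())
E
```

```text
t: 5.8
eef_pos: [448.5, 73.0, 16.4]
eef_rot: [0.878, -0.479, 0.001, -0.001]
wrist_force: [-0.1, 0.2, -1.0]
width: 47.0
finger_force: 0.0
[478.691  26.371  -0.994] [[-1.8, -1.3], [0.6, -0.4], [0.9, 2.3], [-0.3, 1.0]]
[-178.90071906  -18.49492199] 0.2252288620880748 (array([-233.1,  -30.8]), np.float64(0.219), np.float64(16.4), array([ 0. , -0.6,  0.5]))
```

```bash
python3 -m inch '[[[0,0,0.4],[0,0,0]],[[0.5,0,0],[0,0,0]],[[0.5,0,0],[0,0,0]],[[0.5,0,0],[0,0,0]],[[0.5,0,0],[0,0,0]],[[0.5,0,0],[0,0,0]],[[0.5,0,0],[0,0,0]],[[0.5,0,0],[0,0,0]],[[0.5,0,0],[0,0,0]],[[0,0,0],[0,0,0]]]'
python3 - <<'E'
from fit import *
from rel import *
print(tcp())
st=readout.get_state();f=grab_frame('wrist');save(f,'w2.png')
print(finder.mark_of(f,'steel_plate')[:2])
E
```

```text
t: 6.68
eef_pos: [469.5, 38.4, 10.6]
eef_rot: [0.877, -0.48, 0.0, -0.0]
wrist_force: [-0.2, 0.8, 0.0]
width: 47.0
finger_force: 0.2
(array([-193.4,  -23. ]), np.float64(0.218), np.float64(10.6), array([-0.2,  0.8,  0. ]))
[{'centre': [49.9, 305.2], 'p': 0.7}, {'centre': [317.5, 167.5], 'p': 0.66}]
```

View pics/w2.png

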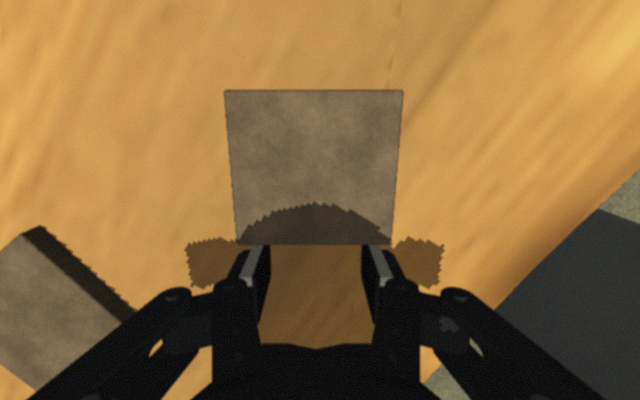

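The plate is square against both fingertips, near edge at row 244. I'll continue with the straight push, then the arc.

```bash
python3 -m inch '[[[0.5,0,0],[0,0,0]],[[0.5,0,0],[0,0,0]],[[0.5,0,0],[0,0,0]],[[0.5,0,0],[0,0,0]],[[0.5,0,0],[0,0,0]],[[0.5,0,0],[0,0,0]],[[0.4,-0.08,0],[0,0,1.05]],[[0.4,-0.08,0],[0,0,1.05]],[[0.4,-0.08,0],[0,0,1.05]],[[0.4,-0.08,0],[0,0,1.05]],[[0.4,-0.08,0],[0,0,1.05]],[[0.4,-0.08,0],[0,0,1.05]]]'
python3 - <<'E'
from rel import *
print(tcp())
st=readout.get_state();f=grab_frame('wrist');save(f,'w3.png')
for q in ['steel_plate','mouth','bridge_gap']:
  r=finder.mark_of(f,q)[:1]
  if r: print(q,r[0]['p'],np.round(r[0]['centre']),rel(ground(f,r[0]['centre'],16.5 if q[0]=='b' else 0,st)).round(1))
E
```

```text
t: 7.78
eef_pos: [501.3, -4.3, 10.3]
eef_rot: [0.85, -0.527, -0.0, -0.0]
wrist_force: [-2.7, 5.0, 2.2]
width: 47.0
finger_force: 2.7
(array([-142.3,   -7.9]), np.float64(0.108), np.float64(10.3), array([-2.7,  5. ,  2.2]))
steel_plate 0.63 [312. 167.] [-97.2  -1.5]
```

View pics/w3.png

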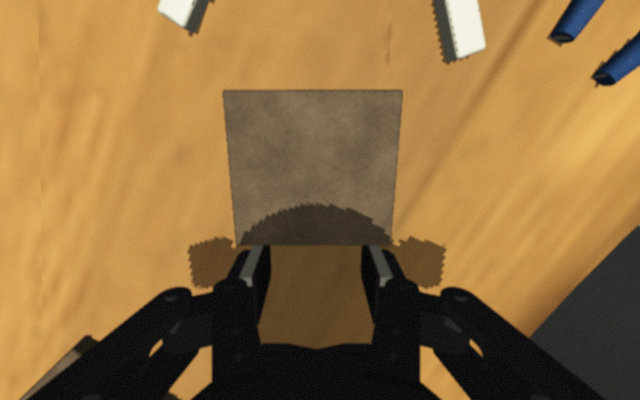

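```bash
python3 -m inch '[[[0.4,-0.08,0],[0,0,1.05]],[[0.4,-0.08,0],[0,0,1.05]],[[0.4,-0.08,0],[0,0,1.05]],[[0.4,-0.08,0],[0,0,1.05]],[[0.4,-0.08,0],[0,0,1.05]],[[0.4,-0.08,0],[0,0,1.05]],[[0,0,0],[0,0,0]]]'
python3 - <<'E'
from rel import *
st0=readout.get_state()
print(tcp())
f=grab_frame('wrist');save(f,'w4.png')
s0=dict(eef_pos=[501.3,-4.3,10.3],eef_rot=[.85,-.527,0,0])
for p in [(188,27),(446,52)]: print(rel(ground(f,p,12,s0)))
E
```

```text
t: 8.57
eef_pos: [515.4, -24.8, 10.2]
eef_rot: [0.819, -0.573, -0.0, -0.0]
wrist_force: [0.4, 1.0, 0.2]
width: 47.0
finger_force: 0.9
(array([-118.2,   -1.6]), np.float64(-0.002), np.float64(10.2), array([0.4, 1. , 0.2]))
[-45.00482036  51.93123956]
[-42.84371966 -49.10705608]
```

View pics/w4.png

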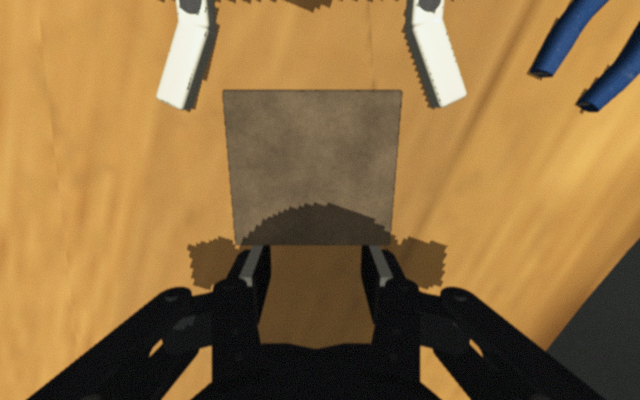

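The plate is square and centred between the flares: flare tips at (185,108) and (438,106), plate front edge from (223,90) to (402,90). I'll push in.

```bash
python3 -m inch '[[[0.5,0,0],[0,0,0]],[[0.5,0,0],[0,0,0]],[[0.5,0,0],[0,0,0]],[[0.5,0,0],[0,0,0]],[[0.5,0,0],[0,0,0]],[[0.5,0,0],[0,0,0]],[[0.5,0,0],[0,0,0]],[[0.5,0,0],[0,0,0]],[[0.5,0,0],[0,0,0]],[[0.5,0,0],[0,0,0]],[[0.5,0,0],[0,0,0]],[[0.5,0,0],[0,0,0]]]'
python3 -m inch '[[[0.3,0,0],[0,0,0]],[[0.3,0,0],[0,0,0]],[[0,0,0],[0,0,0]]]'
python3 -c "
from rel import *
print(tcp())"
```

```text
t: 9.62
eef_pos: [535.7, -80.6, 10.2]
eef_rot: [0.82, -0.573, -0.0, -0.0]
wrist_force: [-1.5, 4.3, 1.9]
width: 46.9
finger_force: 2.8
t: 9.87
eef_pos: [537.9, -86.8, 10.2]
eef_rot: [0.82, -0.573, -0.0, 0.0]
wrist_force: [-1.1, 3.0, 0.7]
width: 46.8
finger_force: 1.3
(array([-52.3,  -1.9]), np.float64(-0.001), np.float64(10.2), array([-1.1,  3. ,  0.7]))
```

```bash
python3 -m inch '[[[0.2,0,0],[0,0,0]],[[0.2,0,0],[0,0,0]],[[0,0,0],[0,0,0]]]'; python3 -m inch '[[[0.2,0,0],[0,0,0]],[[0,0,0],[0,0,0]]]';python3 -m inch '[[[0.15,0,0],[0,0,0]],[[0,0,0],[0,0,0]]]'
python3 -c "
from rel import *
print(tcp())
f=grab_frame('wrist');save(f,'w5.png')"
```

```text
t: 10.12
eef_pos: [539.2, -90.3, 10.2]
eef_rot: [0.82, -0.573, -0.0, -0.0]
wrist_force: [-0.2, 4.0, 0.4]
width: 47.2
finger_force: 1.9
t: 10.28
eef_pos: [539.9, -92.2, 10.2]
eef_rot: [0.82, -0.573, -0.0, -0.0]
wrist_force: [-2.0, 3.2, 1.6]
width: 46.9
finger_force: 2.1
t: 10.45
eef_pos: [540.1, -92.8, 10.2]
eef_rot: [0.82, -0.573, -0.001, -0.0]
wrist_force: [-4.0, 8.0, 3.5]
width: 47.2
finger_force: 4.6
(array([-45.9,  -1.9]), np.float64(-0.001), np.float64(10.2), array([-4. ,  8. ,  3.5]))
```

View pics/w5.png

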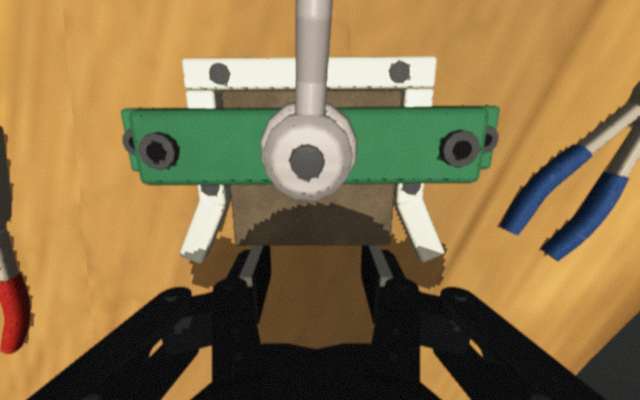

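The plate's front edge (row ~90) is at the stop's face (row ~88), and the force is rising. I'll press a little more.

```bash
python3 -m inch '[[[0.15,0,0],[0,0,0]],[[0,0,0],[0,0,0]]]'; python3 -m inch '[[[0.15,0,0],[0,0,0]],[[0,0,0],[0,0,0]],[[0,0,0],[0,0,0]],[[0,0,0],[0,0,0]]]'
python3 -c "
from rel import *
print(tcp())"
```

```text
t: 10.67
eef_pos: [540.2, -93.0, 10.2]
eef_rot: [0.82, -0.573, -0.002, -0.001]
wrist_force: [-8.7, 14.2, 7.2]
width: 47.0
finger_force: 8.2
t: 11.0
eef_pos: [540.2, -93.1, 10.2]
eef_rot: [0.82, -0.573, -0.003, -0.001]
wrist_force: [-11.2, 20.6, 10.2]
width: 46.9
finger_force: 11.7
(array([-45.6,  -1.9]), np.float64(-0.0), np.float64(10.2), array([-11.2,  20.6,  10.2]))
```

The plate is firmly home with about 24 N against the stop. I'll retreat, rise, shut the fingers and go to the lever's +y side.

```bash
python3 -m inch '[[[-0.5,0,0],[0,0,0]],[[-1,0,0],[0,0,0]],[[-1.5,0,0],[0,0,0]],[[0,0,-3.5],[0,0,0]],[[0,0,-3.5],[0,0,0]],[[0,-2.1,-4],[0,0,0]],[[0,-2.1,0],[0,0,0]],[[3,0,0],[0,0,0]],[[3,0,0],[0,0,0]],[[3,0,0],[0,0,0]],[[3,0,0],[0,0,0]],[[3,0,0],[0,0,0]]]' -1 40
python3 -m inch '[[[0,0,0],[0,0,0]],[[0,0,0],[0,0,0]]]'
python3 - <<'E'
from rel import *
print(tcp())
st=readout.get_state();f=grab_frame('wrist');save(f,'w6.png')
f2=grab_frame('side');save(f2,'s6.png')
for q in ['lever_knob']:
  for g,s in((f,st),(f2,None)):
   for r in finder.mark_of(g,q)[:2]: print(q,r['p'],np.round(r['centre']),rel(ground(g,r['centre'],60,s)).round(1))
E
```

```text
t: 12.0
eef_pos: [620.7, -197.1, 116.8]
eef_rot: [0.82, -0.573, -0.0, 0.001]
wrist_force: [0.1, 0.0, -0.8]
width: -0.3
finger_force: 0.0
t: 12.17
eef_pos: [620.2, -197.1, 116.1]
eef_rot: [0.819, -0.574, -0.001, 0.001]
wrist_force: [-0.5, 0.1, -0.1]
width: -0.3
finger_force: 0.0
(array([79.7, 37.4]), np.float64(-0.004), np.float64(116.1), array([-0.5,  0.1, -0.1]))
lever_knob 0.74 [379. 184.] [104.5  -4.3]
lever_knob 0.62 [305. 338.] [ 274.8 -390.8]
lever_knob 0.59 [378. 244.] [104.   -8.4]
```

View pics/w6.png

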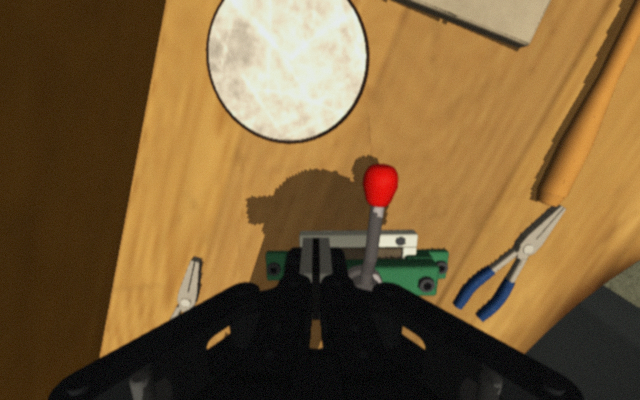

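The knob at (379,184) lies to the right of the shut fingers and the drum ahead is clear. I'll go down, make contact, and start the arc.

```bash
python3 -m inch '[[[-0.5,0,3],[0,0,0]],[[0,0,2.9],[0,0,0]],[[0,0.6,0],[0,0,0]],[[0,0.6,0],[0,0,0]],[[0,0.6,0],[0,0,0]],[[0.16,0.66,0],[0,0,5.73]],[[0.16,0.66,0],[0,0,5.73]],[[0.16,0.66,0],[0,0,5.73]],[[0.16,0.66,0],[0,0,5.73]],[[0.16,0.66,0],[0,0,5.73]]]'
python3 - <<'E'
from rel import *
print(tcp())
st=readout.get_state();f=grab_frame('wrist')
for q in ['lever_knob']:
   for r in finder.mark_of(f,q)[:2]:
     k=rel(ground(f,r['centre'],60,st));print(q,r['p'],np.round(r['centre']),k.round(1),np.arctan2(-k[1],k[0]-14))
E
```

```text
t: 13.2
eef_pos: [572.2, -210.1, 61.6]
eef_rot: [-0.651, 0.759, -0.002, 0.002]
wrist_force: [2.6, 1.1, -0.6]
width: -0.3
finger_force: 0.9
(array([ 75.4, -12.2]), np.float64(-0.506), np.float64(61.6), array([ 2.6,  1.1, -0.6]))
lever_knob 0.57 [348. 206.] [ 93.1 -40. ] 0.4686469589509624
```

```bash
python3 -m inch '[[[0.16,0.66,0.2],[0,0,5.73]],[[0.16,0.66,0.2],[0,0,5.73]],[[0.16,0.66,0],[0,0,5.73]],[[0.16,0.66,0],[0,0,5.73]],[[0.16,0.66,0],[0,0,5.73]],[[0.16,0.66,0],[0,0,5.73]],[[0,0,0],[0,0,0]]]'
python3 - <<'E'
from rel import *
print(tcp())
st=readout.get_state();f=grab_frame('wrist')
for q in ['lever_knob']:
   for r in finder.mark_of(f,q)[:2]:
     k=rel(ground(f,r['centre'],60,st));print(q,r['p'],np.round(r['centre']),k.round(1),np.arctan2(-k[1],k[0]-14))
E
```

```text
t: 13.88
eef_pos: [532.1, -203.2, 56.5]
eef_rot: [-0.399, 0.917, -0.001, 0.002]
wrist_force: [0.7, -0.4, 1.1]
width: -0.4
finger_force: 0.2
(array([ 55. , -47.5]), np.float64(-1.101), np.float64(56.5), array([ 0.7, -0.4,  1.1]))
lever_knob 0.85 [358. 213.] [ 49.9 -81.4] 1.1554282288982718
```

```bash
python3 -m inch '[[[0.16,0.66,0],[0,0,5.73]],[[0.16,0.66,0],[0,0,5.73]],[[0.16,0.66,0],[0,0,5.73]],[[0.16,0.66,0],[0,0,5.73]],[[0.16,0.66,0],[0,0,5.73]],[[0,0,0],[0,0,0]],[[0,0,0],[0,0,0]]]'
python3 - <<'E'
from rel import *
print(tcp())
st=readout.get_state();f=grab_frame('wrist')
for q in ['lever_knob']:
   for r in finder.mark_of(f,q)[:2]:
     k=rel(ground(f,r['centre'],60,st));print(q,r['p'],np.round(r['centre']),k.round(1),np.arctan2(-k[1],k[0]-14))
E
python3 -m inch '[[[0,0.2,0],[0,0,0]],[[0,0.2,0],[0,0,0]],[[0,0,0],[0,0,0]]]'
```

```text
t: 14.57
eef_pos: [508.7, -185.1, 55.6]
eef_rot: [-0.162, 0.987, -0.004, 0.003]
wrist_force: [13.1, -20.5, -10.1]
width: 0.2
finger_force: 11.6
(array([ 30. , -63.1]), np.float64(-1.598), np.float64(55.6), array([ 13.1, -20.5, -10.1]))
lever_knob 0.6 [352. 217.] [ 12.4 -89.3] 1.5891316048948023
t: 14.92
eef_pos: [508.5, -184.4, 55.9]
eef_rot: [-0.161, 0.987, -0.007, 0.004]
wrist_force: [23.0, -36.7, -17.7]
width: -0.2
finger_force: 20.5
```

The lever is at its stop: the angle measures about 1.59, force has risen and the TCP no longer moves. I'll back off and rise.

```bash
python3 -m inch '[[[0,-0.4,0],[0,0,0]],[[0,-0.6,0],[0,0,0]],[[0,-1,0],[0,0,0]],[[0,-1,0],[0,0,0]],[[0,0,-3],[0,0,0]],[[0,0,-4],[0,0,0]],[[0,0,-4],[0,0,0]],[[-3,0,-4],[0,0,0]],[[-3,0,0],[0,0,0]],[[-3,0,0],[0,0,0]],[[0,0,0],[0,0,0]],[[0,0,0],[0,0,0]]]'
python3 - <<'E'
from rel import *
print(tcp())
st=readout.get_state();f=grab_frame('wrist');save(f,'w7.png')
for q in ['lever_knob','steel_plate']:
   for r in finder.mark_of(f,q)[:2]:
     k=rel(ground(f,r['centre'],60 if q[0]=='l' else 0,st));print(q,r['p'],np.round(r['centre']),k.round(1),np.arctan2(-k[1],k[0]-14))
E
```

```text
t: 15.92
eef_pos: [595.5, -178.7, 195.9]
eef_rot: [-0.161, 0.987, 0.001, -0.001]
wrist_force: [-0.6, -0.1, -0.7]
width: -0.1
finger_force: 0.0
(array([53.9, 20.5]), np.float64(-1.599), np.float64(195.9), array([-0.6, -0.1, -0.7]))
lever_knob 0.92 [364.  58.] [ 11.  -89.4] 1.6048103826378934
steel_plate 0.79 [363. 152.] [ 0.9 -3.1] 2.9099124482209215
steel_plate 0.64 [574. 242.] [-254.1  111.6] -2.747183994849073
```

View pics/w7.png

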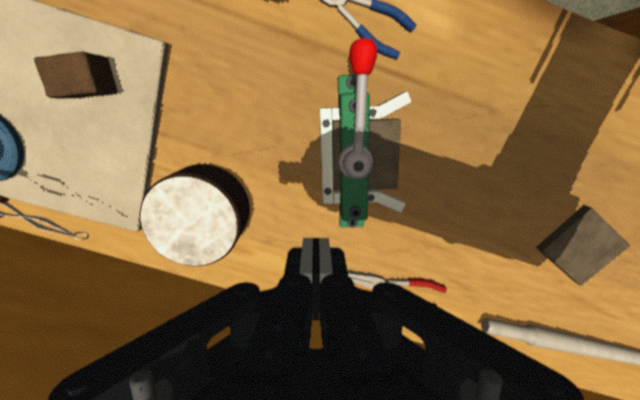

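The lever is at about 1.60 with its knob at (364,58). The plate is square and home under the bridge, its visible part centred near (385,155), and the robot is clear. Handing in.

```bash
python3 -c "
from cell import order
print(order.finish_job())"
```

```text
the job is handed in; nothing more can be done
None
```

The job is handed in: the plate was pushed home and square against the back stop, the lever swung to its stop (about 1.6 rad by camera), and the arm moved clear; the foot's contact force could not be read directly, and the hand-in returned no verdict.

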